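# Hang the washed parts pail on the drip stand

## Robot

A 6-joint arm with a two-finger parallel gripper is mounted at the origin on the work surface. World frame = base frame: x ahead of the robot, y to its left, z up, the work surface at z = 0. Lengths are in mm, angles in rad, forces in N, time in s.
With the tool pointing down it reaches from about 275 to 1000 mm from the base axis. Payload 8.4 kg.
Tool frame: the origin (TCP) lies midway between the tips of the shut fingers; the grasp point (between the pads) lies 19 mm behind it; z points along the fingers, y is the line along which they close (so a half turn about z gives the same grasp; the last joint's range is limited). The gripper opens to 85 mm and grips with 20 to 120 N. Pads are 22 mm wide; open, the fingers measure 114 mm over their backs; the gripper's body (76 mm by 85 mm) begins 54 mm behind the grasp point. The pads swing forward as they close: fully open they stand 13 mm farther back than shut.
Start: joints at [-1.232, 0.353, 1.633, -0, 1.155, -0.002], TCP at [208.899, -589.058, 231.281] pointing down, gripper open.
Joint ranges: [-2.63, 2.63], [-0.92, 2.1], [0.06, 2.66], [-1.3, 4.44], [0, 2.69], [-3.02, 3.02]. Speed limits (rad/s): [2.22, 2.22, 2.79, 3.14, 3.14, 3.14].

## Interface

Orientations are given as [roll, pitch, yaw] about the fixed x, y, z axes, in that order (R = Rz(yaw) Ry(pitch) Rx(roll)).
In Python, from rig import r, imaging gives the robot as it stands. The module is installed in compiled form; this text tells all that it offers.
- The arm moves only by the tool arm_command, never from a script. Its argument "deltas" is a list of rows, each an object of numbers: "hand": the finger opening in mm, from 0 to 85.4; "tx", "ty", "tz": the shift along the tool's x, y, z in mm; "wx", "wy", "wz": the turn, a rotation vector about the tool's x, y, z in rad. A call has 1 to 8 rows; each row shifts and turns the commanded pose from where the row before left it, along the tool's axes as they then stand; what a row does not reach is not made up. A row lasts 1/8 s, in which the tool goes at most 62.5 mm and 10.7 degrees, less where a joint would pass 70% of its speed; a pose out of reach is approached as far as the arm can. A call with a gripper value outside its range is refused whole. The fingers move at their own pace and stop on an object; "squeeze" is the grip in N (left out, the last holds). Time passes only in rows, so rows that do not move let the fingers close. It gives the time, the measured TCP pose, the force, the opening and the grip force at its end, in the units of the state.
- r.sense(): the state, without advancing time (a new reading comes with each control period).
- imaging.grab_frame(name): name is "scene" or "top" or "wrist"; returns a dict with "image" (384x512x3 uint8, red, green, blue), "mtx" (3x3 intrinsics, pixels), "world_to_cam" (4x4, takes a point from world to camera coordinates). Camera axes: x right, y up, looking along -z (the intrinsics and any distortion apply to the point x, -y, -z); pixel columns grow to the right and rows downward; lengths in mm; the calibration is good to about 2 mm. The wrist camera is an equidistant fisheye: a pixel r from the principal point sees the ray r / f radians off the axis. A picture is of the moment at which its call begins. There is no depth.
- r.sign_off(): hands the job in; it is judged then, once.
The state is a dict: "clock": time; "qpos": joint angles; "qvel": joint speeds; "joint_efforts": joint torques, N m; "eef_pos": TCP position; "tcp_rot": TCP orientation; "contact_force": force on the tool from outside, world axes, zero at the start; "wrist_torque": the same for the moment, N m; "opening": opening from 0.0 (shut) to 1.0 (fully open); "grasp_force": force on a finger pad.
Only numpy, scipy, OpenCV 4.12 (cv2) and the standard library are available. Lean on these libraries where they do the work, as an engineer would, in place of code of your own. Each camera call takes 0.05 s, during which the arm holds its last target. There are 200 camera calls.

## Task

Raise the pail's folded bail upright with a light fingertip push, without gripping it and without shifting or tipping the pail, then take the bail by its grip and hang the pail on the fork hook of the drip stand, its bail lying in the trough of both prongs. Lower it gently by feel until the hook carries it while you still hold it (never press hard on the hook), then let go without dropping it, leaving the pail hanging still and level; leave the cup, tin and screwdriver alone.

Things in the scene. Friction and masses are not known exactly. Their poses are not given: they have to be found in the camera images.
- pail: Small loose steel pail, 100 mm tall, 112 mm across the rim, 88 mm at the foot, 0.3 to 0.65 kg with its bail. Origin at the centre of its underside, z up. The bail turns on two ears at y = +-66 mm, 92 mm up (hinge line along the pail's y, over the origin). The folded bail points to the pail's -x.
- bail (a joint): Angle of the bail about its ears, rad: 0 = folded level, pointing to the pail's -x; 1.57 = upright; up to 2.7 beyond. It starts between 0.15 and 0.45. Stiff hinge (about 0.04 N m of friction): stays where it is left.
- bail_grip (a point): Centre of the black rubber grip in the middle of the bail's crossbar: a sleeve 14 mm in diameter, 40 mm long, along the pail's y, 105 mm from the hinge line. Either side of it the crossbar is bare wire, 6 mm in diameter, straight to 50 mm from the middle; the bail's two legs are 132 mm apart. Below the folded grip there is free space.
- stand: Fixed drip stand: steel tray 215 x 140 mm with a 14 mm rim, a post 18 mm in diameter and 288 mm tall at 125 mm along its +x. Origin on the bench straight under the middle of the hook's trough, z up. The fork hook on the post reaches towards the stand's -x. The bail's crossbar must end lying across both prongs in the trough, along the stand's y, its middle at x = 0, y = 0.
- cup: Bystander: white cup, 82 mm across, 110 mm tall, standing; origin at the centre of its underside.
- tin: Bystander: low grey-lidded grease tin, 60 mm across, 45 mm tall, standing; origin at the centre of its underside.
- driver: Bystander: screwdriver with a black handle lying on the bench on the robot's side of the tin, about 200 mm long along its x axis; origin at its middle on the bench.
- trough_low (a point): Point in the stand, 218 mm above its origin: the LOWEST place the empty trough's floor can be. The hook is clamped at any height, so the floor really lies 0 to 40 mm above this point; that is not measured and must be found by touch. The fork is sprung: it gives about 1 mm for each 3 N, at most 20 mm. Axes as the stand's.
- post_top (a point): Top of the stand's post, 288 mm above the bench. The hook: two round prongs 8 mm in diameter at y = +-31 mm (54 mm clear between them for the sleeve and fingers), a trough with a flat floor 14 mm long at x = 0, tips turned up at x = -22 mm, 22 mm above the floor, and behind the trough level arms 14 mm above its floor.
Things that resemble listed ones, but are neither listed nor needed, are in the scene too. What is shaped like the pail but brown or pink is not meant.

How it is judged:
By the outcome, as a careful person would: the job done as asked, in the order asked, and still so for the second after the job is handed in, with the robot touching nothing.
It also fails if it takes over 72 s, if anything falls off the work surface, if the arm or the gripper's body presses on something with over 40 N, if the wrist force passes 120 N, or if a joint passes its speed limit or range.

## Working session

There is one attempt and no reset: what is moved stays moved. The work goes in short steps, Python scripts to look and compute and a tool call to move; the robot and the scene stay as the last step left them, time stands still between calls to the robot, and variables do not carry over. Pictures are saved under pics/ and viewed, at most 10 in all, crops included, and the job is handed in when it is done.

Besides the shell and the picture viewer there is one more tool, called after ">>>" as name(argument=value, ...), one argument or row to a line, values as JSON. arm_command: Moves the arm, as the interface text tells. Its arguments: {"type":"object","properties":{"deltas":{"type":"array"},"squeeze":{"type":"number"}},"required":["deltas"]}

```bash
mkdir -p pics
cat > h.py <<'E'
import numpy as np, cv2
from rig import r, imaging
def grab(n,fn):
    f=imaging.grab_frame(n); cv2.imwrite(f'pics/{fn}.png',f['image'][:,:,::-1]); np.savez(f'pics/{fn}.npz',**{k:f[k] for k in('image','mtx','world_to_cam')}); return f
def load(fn): return np.load(f'pics/{fn}.npz')
def ray(f,u,v,fish=False):
    K=f['mtx'];T=f['world_to_cam'];a=(u-K[0,2])/K[0,0];b=(v-K[1,2])/K[1,1]
    if fish:
        t=np.hypot(a,b); s=np.sin(t)/t if t>1e-9 else 1; d=np.array([a*s,-b*s,-np.cos(t)])
    else: d=np.array([a,-b,-1.])
    R=T[:3,:3]; d=R.T@d; return -R.T@T[:3,3], d/np.linalg.norm(d)
def atz(f,u,v,z,fish=False):
    o,d=ray(f,u,v,fish); return o+d*(z-o[2])/d[2]
def tri(*rs):
    A=0;b=0
    for o,d in rs:
        P=np.eye(3)-np.outer(d,d);A=A+P;b=b+P@o
    p=np.linalg.solve(A,b); return p,[np.linalg.norm((np.eye(3)-np.outer(d,d))@(p-o)) for o,d in rs]
def proj(f,p,fish=False):
    T=f['world_to_cam'];c=T[:3,:3]@np.array(p,float)+T[:3,3];K=f['mtx'];x,y,z=c[0],-c[1],-c[2]
    if fish:
        n=np.hypot(x,y);t=np.arctan2(n,z);x,y=x/n*t,y/n*t
    else:x,y=x/z,y/z
    return K[0,0]*x+K[0,2],K[1,1]*y+K[1,2]
E
python3 - <<'E'
from h import *
a=grab('scene','s0');b=grab('top','t0')
for f in(a,b): print(f['mtx'].round(1).tolist(),f['world_to_cam'].round(3).tolist())
print(r.sense())
for n in('s0','t0'):
    i=cv2.imread(f'pics/{n}.png');cv2.imwrite(f'pics/{n}b.png',cv2.resize(i,(800,600),interpolation=cv2.INTER_CUBIC))
E
```

```text
[[486.8, 0.0, 256.3], [0.0, 486.8, 186.6], [0.0, 0.0, 1.0]] [[0.811, 0.585, 0.014, -424.668], [-0.505, 0.687, 0.522, 303.025], [0.296, -0.431, 0.853, -1923.986], [0.0, 0.0, 0.0, 1.0]]
[[458.1, 0.0, 252.7], [0.0, 458.1, 198.6], [0.0, 0.0, 1.0]] [[0.006, -1.0, 0.002, -119.417], [0.988, 0.006, 0.156, -636.519], [-0.156, 0.001, 0.988, -1372.569], [0.0, 0.0, 0.0, 1.0]]
{'clock': 0.1, 'qpos': array([-1.23240439e+00,  3.53562040e-01,  1.63404864e+00,  2.83905249e-05,
        1.15521079e+00, -2.41488097e-03]), 'qvel': array([ 0.00019208, -0.00118177, -0.00219815, -0.00088259,  0.00062064,
       -0.00065781]), 'joint_efforts': array([ 6.67991844e-04, -6.06356335e+01, -3.42818892e+01,  7.32999069e-05,
        3.97709911e-03, -2.17658373e-05]), 'eef_pos': array([ 208.76382007, -588.65403213,  230.65204159]), 'tcp_rot': array([-3.14036391e+00, -2.89271819e-05,  3.40795322e-01]), 'contact_force': array([ 0.09904434, -0.19650437,  0.15553931]), 'wrist_torque': array([-0.01343657, -0.03910596, -0.00408981]), 'grasp_force': 0.0, 'opening': 0.9992417625750558}
```

View pics/s0b.png

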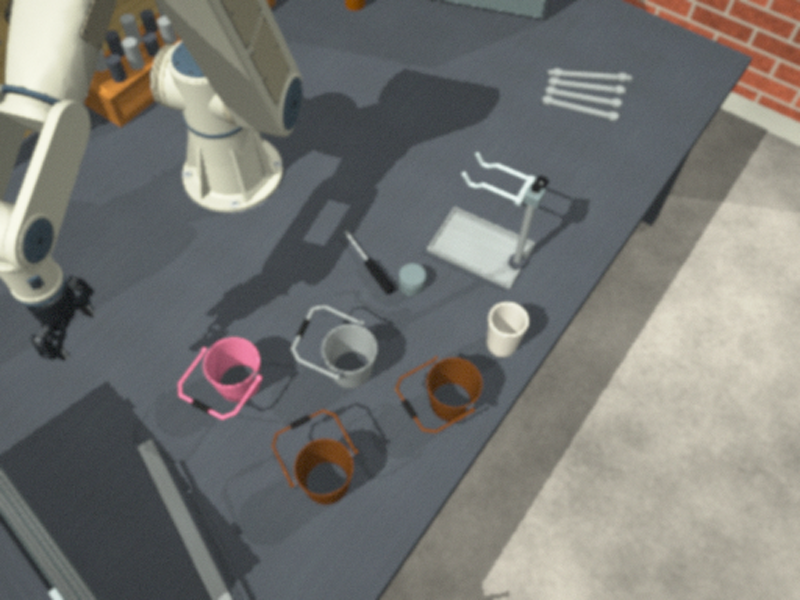

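View pics/t0b.png

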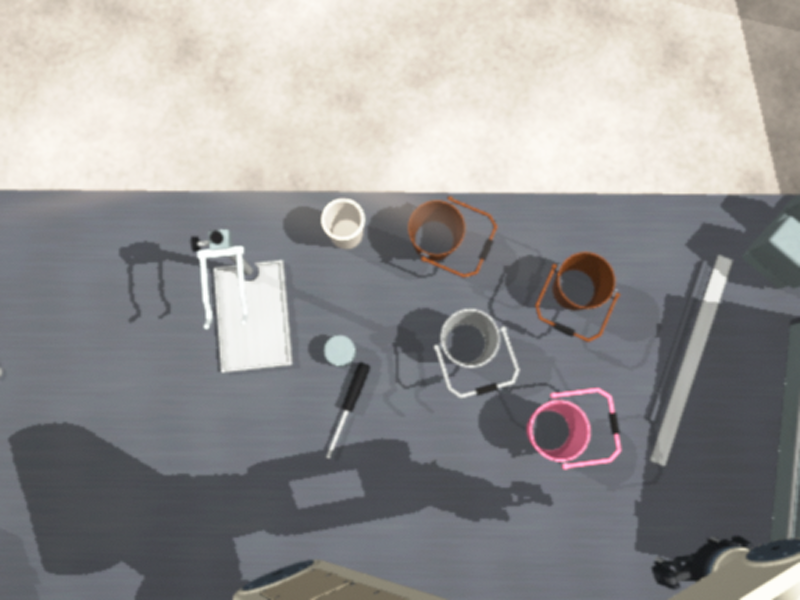

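Candidates for the pail, in top-view pixels of the enlarged picture: grey (470,338), brown (437,228) and (585,280), pink (560,430). The steel-grey one fits the description; the close crop below checks it.

Run:
```python
from h import *
def c(n,u,v): return cv2.resize(cv2.imread(f'pics/{n}.png')[v:v+75,u:u+100],(400,300),interpolation=cv2.INTER_CUBIC)
m=np.vstack([np.hstack([c('s0',170,182),c('t0',255,188)]),np.hstack([c('s0',268,90),c('t0',105,140)])])
cv2.imwrite('pics/m1.png',m)
```

```text
(no output)
```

View pics/m1.png

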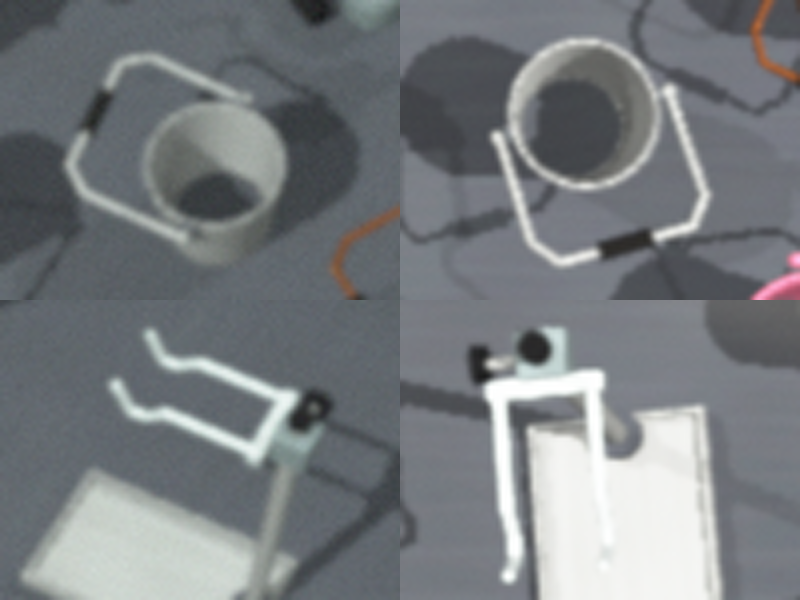

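Grey pail confirmed: its grip is at (97,112) in the scene crop and (626,243) in the top crop. The hook tips are at (115,382) and (150,332) in the scene crop, and at (604,562) and (509,577) in the top crop.

Run:
```python
from h import *
s=load('s0');t=load('t0')
P={}
for n,a,b in [('grip',(194.2,210),(311.5,248.8)),('earA',(231.7,206.3),(322.3,210.5)),('earB',(218,241.2),(279.8,221.7)),('rim',(224,222.7),(301,216.2)),
 ('tipR',(296.7,110.5),(156,205.5)),('tipL',(305.5,98),(132.2,209.2)),
 ('kneeR',(268+255/4,90+455/4),(105+190/4,140+82/4)),('kneeL',(268+292/4,90+397/4),(105+93/4,140+90/4)),
 ('knob',(268+313/4,90+405/4),(105+133/4,140+48/4))]:
    for k in [(a,b)]:
        p,e=tri(ray(s,*a),ray(t,*b));print(n,p.round(1),np.round(e,1))
# ears crossed
print('rim top@100',atz(t,301,216.2,100), 'scene',atz(s,224,222.7,100))
for n,u,v in[('tray',105+130/4,140+130/4),('trayTR',105+305/4,140+105/4),('postbase',105+222/4,140+135/4)]:print(n,atz(t,u,v,14 if n!='postbase' else 5).round(1))
for u,v in[(221,373),(291,365),(287,262),(215,266)]:print(atz(t,u*.64,v*.64,14).round(1))
print('tin',atz(t,340*.64,350*.64,45).round(0),'drv',[atz(t,a*.64,b*.64,10).round(0) for a,b in((365,367),(330,457))],'cup',atz(t,343*.64,218*.64,110).round(0),'pink',atz(t,560*.64,430*.64,100).round(0))
```

```text
grip [ 480.9 -286.2  117.5] [1.6 1.6]
earA [ 596.9 -280.6  253. ] [29.7 29.7]
earB [ 560.4 -231.2  -96.7] [30.6 30.6]
rim [ 578.6 -258.7   97.8] [1.9 1.9]
tipR [582.  136.  274.9] [0. 0.]
tipL [573.6 199.6 271.3] [1.6 1.6]
kneeR [ 791.6  225.2 -215.5] [42.8 42.8]
kneeL [ 785.   316.1 -226.5] [44.6 44.6]
knob [ 814.1  271.7 -161.8] [35.8 35.8]
rim top@100 [ 576.96614129 -259.77257497  100.        ] scene [ 580.79537887 -258.21115409  100.        ]
tray [725.4 254.7  14. ]
trayTR [746.8 114.8  14. ]
postbase [723.7 182.5   5. ]
[513.1 232.8  14. ]
[530.   92.7  14. ]
[742.2 106.9  14. ]
[732.8 254.7  14. ]
tin [558.  -8.  45.] drv [array([527., -56.,  10.]), array([349.,  11.,  10.])] cup [808. -14. 110.] pink [ 405. -426.  100.]
```

```bash
cat >> h.py <<'E'
from scipy.spatial.transform import Rotation as Ro
def pose():
    s=r.sense(); return np.array(s['eef_pos']),Ro.from_euler('xyz',s['tcp_rot'])
def rot(yaw,a):
    """tool z at angle a below horizontal along heading yaw, tool x = left of heading; y = x-plane"""
    z=np.array([np.cos(yaw)*np.cos(a),np.sin(yaw)*np.cos(a),-np.sin(a)]);x=np.array([-np.sin(yaw),np.cos(yaw),0]);y=np.cross(z,x)
    return Ro.from_matrix(np.c_[x,y,z])
def rows(p1,R1,n,p0=None,R0=None):
    if p0 is None:p0,R0=pose()
    w=(R0.inv()*R1).as_rotvec()/n
    M=sum((R0*Ro.from_rotvec(k*w)).as_matrix() for k in range(n))
    v=np.linalg.solve(M,np.array(p1)-p0)
    print(n,'x t',v.round(2).tolist(),'w',w.round(4).tolist(),'len',np.linalg.norm(v).round(1))
E
python3 - <<'E'
from h import *
s=load('s0');t=load('t0')
for n,a,b in [('earA',(231.7,206.3),(279.8,221.7)),('earB',(218,241.2),(322.3,210.5)),
 ('kneeR',(268+255/4,90+155/4),(105+195/4,140+82/4)),('kneeL',(268+292/4,90+97/4),(105+93/4,140+90/4)),
 ('knob',(268+313/4,90+105/4),(105+133/4,140+48/4))]:
    p,e=tri(ray(s,*a),ray(t,*b));print(n,p.round(1),np.round(e,1))
c=np.array([578.5,-259]);h=.27;X=np.array([np.cos(h),np.sin(h)])
for X0,Z in((-190,150),(-123,74)):
    print(c+X*X0); rows([*(c+X*X0),Z],rot(h,np.pi/4),16)
E
```

```text
earA [ 561.8 -195.6   96.4] [1.7 1.7]
earB [ 599.1 -321.3   92.1] [5. 5.]
kneeR [706.9 151.1 258.3] [1.2 1.2]
kneeL [700.6 218.7 260.4] [1.4 1.4]
knob [725.1 188.7 294.2] [6.9 6.9]
[ 395.38352969 -309.67897297]
16 x t [21.65, -1.29, 7.55] w [-0.0394, 0.0366, -0.0885] len 23.0
[ 459.95617975 -291.80796671]
16 x t [23.89, -0.05, 13.55] w [-0.0394, 0.0366, -0.0885] len 27.5
```

Run:
```python
from h import *
c=np.array([579.5,-258.7]);h=.28;X=np.array([np.cos(h),np.sin(h)])
p0,R0=pose()
t=[*(c+X*-190),170]
rows(t,rot(h,np.pi/4),16)
w=(R0.inv()*rot(h,np.pi/4)).as_rotvec()/16
M=sum((R0*Ro.from_rotvec(k*w)).as_matrix() for k in range(16));v=np.linalg.solve(M,t-p0)
p=p0.copy()
for k in range(16):
    p=p+(R0*Ro.from_rotvec(k*w)).apply(v)
    if k%3==0:print(p.round())
```

```text
16 x t [21.9, -0.61, 6.47] w [-0.0393, 0.0368, -0.0891] len 22.8
[ 229. -581.  224.]
[ 287. -547.  209.]
[ 336. -500.  199.]
[ 372. -443.  190.]
[ 392. -378.  182.]
[ 397. -311.  170.]
```

>>> arm_command(
  deltas=[
    {"tz": -30, "hand": 0},
    {"tx": 21.9, "ty": -0.6, "tz": 6.5, "wx": -0.0393, "wy": 0.0368, "wz": -0.0891},
    {"tx": 21.9, "ty": -0.6, "tz": 6.5, "wx": -0.0393, "wy": 0.0368, "wz": -0.0891},
    {"tx": 21.9, "ty": -0.6, "tz": 6.5, "wx": -0.0393, "wy": 0.0368, "wz": -0.0891},
    {"tx": 21.9, "ty": -0.6, "tz": 6.5, "wx": -0.0393, "wy": 0.0368, "wz": -0.0891},
    {"tx": 21.9, "ty": -0.6, "tz": 6.5, "wx": -0.0393, "wy": 0.0368, "wz": -0.0891},
    {"tx": 21.9, "ty": -0.6, "tz": 6.5, "wx": -0.0393, "wy": 0.0368, "wz": -0.0891},
    {"tx": 21.9, "ty": -0.6, "tz": 6.5, "wx": -0.0393, "wy": 0.0368, "wz": -0.0891},
  ],
)

```text
schema error: expected keys hand, tx, ty, tz, wx, wy, wz
```

>>> arm_command(
  deltas=[
    {"tx": 21.9, "ty": -0.6, "tz": 6.5, "wx": -0.0393, "wy": 0.0368, "wz": -0.0891},
    {"tx": 21.9, "ty": -0.6, "tz": 6.5, "wx": -0.0393, "wy": 0.0368, "wz": -0.0891},
    {"tx": 21.9, "ty": -0.6, "tz": 6.5, "wx": -0.0393, "wy": 0.0368, "wz": -0.0891},
    {"tx": 21.9, "ty": -0.6, "tz": 6.5, "wx": -0.0393, "wy": 0.0368, "wz": -0.0891},
    {"tx": 21.9, "ty": -0.6, "tz": 6.5, "wx": -0.0393, "wy": 0.0368, "wz": -0.0891},
    {"tx": 21.9, "ty": -0.6, "tz": 6.5, "wx": -0.0393, "wy": 0.0368, "wz": -0.0891},
    {"tx": 21.9, "ty": -0.6, "tz": 6.5, "wx": -0.0393, "wy": 0.0368, "wz": -0.0891},
    {"tx": 21.9, "ty": -0.6, "tz": 6.5, "wx": -0.0393, "wy": 0.0368, "wz": -0.0891},
  ],
)

```text
schema error: expected keys hand, tx, ty, tz, wx, wy, wz
```

Run:
```python
from h import *
f=grab('wrist','w1');i=cv2.imread('pics/w1.png');cv2.imwrite('pics/w1b.png',cv2.resize(i,(800,600),interpolation=cv2.INTER_CUBIC))
print(f['mtx'].round(1).tolist(),pose()[0],r.sense()['tcp_rot'],r.sense()['opening'])
c=np.array([579.5,-258.7]);h=.28;X=np.array([np.cos(h),np.sin(h)])
rows([*(c+X*-190),170],rot(h,np.pi/4),4)
```

```text
[[297.3, 0.0, 256.6], [0.0, 297.3, 192.1], [0.0, 0.0, 1.0]] [ 208.78488306 -588.70529293  230.71948115] [-3.14050607e+00 -3.24640305e-05  3.40760849e-01] 1.0018742048598
4 x t [87.43, -12.85, 21.68] w [-0.1571, 0.1474, -0.3565] len 91.0
```

View pics/w1b.png

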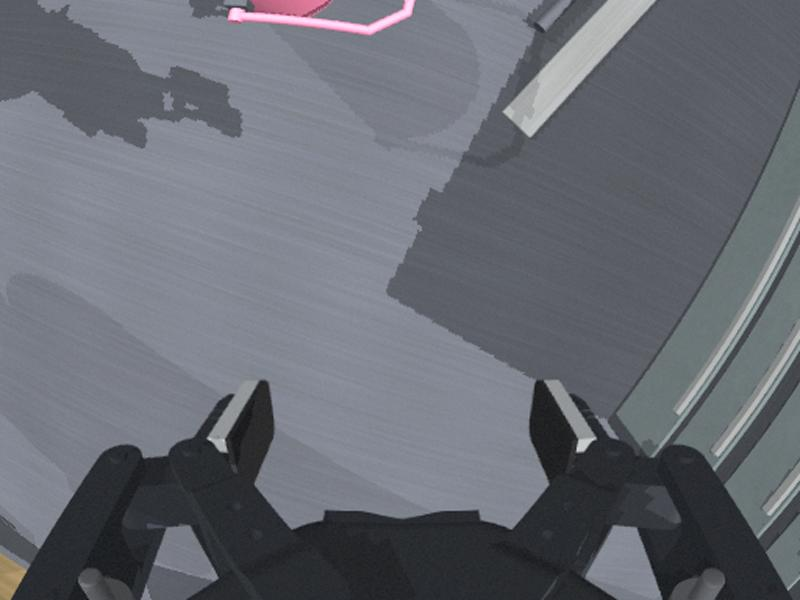

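The move was refused because every row needs all the keys. The picture shows only the open fingers and the pink pail's bail at (370,25). I'll resend with all keys.

>>> arm_command(
  deltas=[
    {"hand": 0, "tx": 0, "ty": 0, "tz": -30, "wx": 0, "wy": 0, "wz": 0},
    {"hand": 0, "tx": 21.9, "ty": -0.6, "tz": 6.5, "wx": -0.0393, "wy": 0.0368, "wz": -0.0891},
    {"hand": 0, "tx": 21.9, "ty": -0.6, "tz": 6.5, "wx": -0.0393, "wy": 0.0368, "wz": -0.0891},
    {"hand": 0, "tx": 21.9, "ty": -0.6, "tz": 6.5, "wx": -0.0393, "wy": 0.0368, "wz": -0.0891},
    {"hand": 0, "tx": 21.9, "ty": -0.6, "tz": 6.5, "wx": -0.0393, "wy": 0.0368, "wz": -0.0891},
    {"hand": 0, "tx": 21.9, "ty": -0.6, "tz": 6.5, "wx": -0.0393, "wy": 0.0368, "wz": -0.0891},
    {"hand": 0, "tx": 21.9, "ty": -0.6, "tz": 6.5, "wx": -0.0393, "wy": 0.0368, "wz": -0.0891},
    {"hand": 0, "tx": 21.9, "ty": -0.6, "tz": 6.5, "wx": -0.0393, "wy": 0.0368, "wz": -0.0891},
  ],
)

```text
clock: 1.15
eef_pos: [336.2, -500.3, 228.7]
tcp_rot: [2.802, -0.154, 1.001]
contact_force: [0.1, -0.1, -0.6]
opening: 0.001
grasp_force: 0.0
```

>>> arm_command(
  deltas=[
    {"hand": 0, "tx": 21.9, "ty": -0.6, "tz": 6.5, "wx": -0.0393, "wy": 0.0368, "wz": -0.0891},
    {"hand": 0, "tx": 21.9, "ty": -0.6, "tz": 6.5, "wx": -0.0393, "wy": 0.0368, "wz": -0.0891},
    {"hand": 0, "tx": 21.9, "ty": -0.6, "tz": 6.5, "wx": -0.0393, "wy": 0.0368, "wz": -0.0891},
    {"hand": 0, "tx": 21.9, "ty": -0.6, "tz": 6.5, "wx": -0.0393, "wy": 0.0368, "wz": -0.0891},
    {"hand": 0, "tx": 21.9, "ty": -0.6, "tz": 6.5, "wx": -0.0393, "wy": 0.0368, "wz": -0.0891},
    {"hand": 0, "tx": 21.9, "ty": -0.6, "tz": 6.5, "wx": -0.0393, "wy": 0.0368, "wz": -0.0891},
    {"hand": 0, "tx": 21.9, "ty": -0.6, "tz": 6.5, "wx": -0.0393, "wy": 0.0368, "wz": -0.0891},
    {"hand": 0, "tx": 21.9, "ty": -0.6, "tz": 6.5, "wx": -0.0393, "wy": 0.0368, "wz": -0.0891},
  ],
)

```text
clock: 2.15
eef_pos: [397.7, -333.3, 204.3]
tcp_rot: [2.396, -0.032, 1.763]
contact_force: [-0.4, -0.5, 0.7]
opening: -0.003
grasp_force: 0.0
```

Run:
```python
from h import *
f=grab('wrist','w1');i=cv2.imread('pics/w1.png');cv2.imwrite('pics/w1b.png',cv2.resize(i,(800,600),interpolation=cv2.INTER_CUBIC))
s=r.sense();print(s['eef_pos'],s['tcp_rot'],s['opening'],s['qpos'].round(2))
c=np.array([579.5,-258.7]);h=.28;X=np.array([np.cos(h),np.sin(h)])
rows([*(c+X*-190),150],rot(h,np.pi/4),4)
```

```text
[ 397.05061877 -330.45896103  203.03480159] [ 2.39442668 -0.03357391  1.76877706] -0.001859572102382127 [-1.16  0.21  2.16  1.01  0.91 -2.05]
4 x t [4.41, -8.46, 10.39] w [-0.0092, 0.0082, -0.0206] len 14.1
```

View pics/w1b.png

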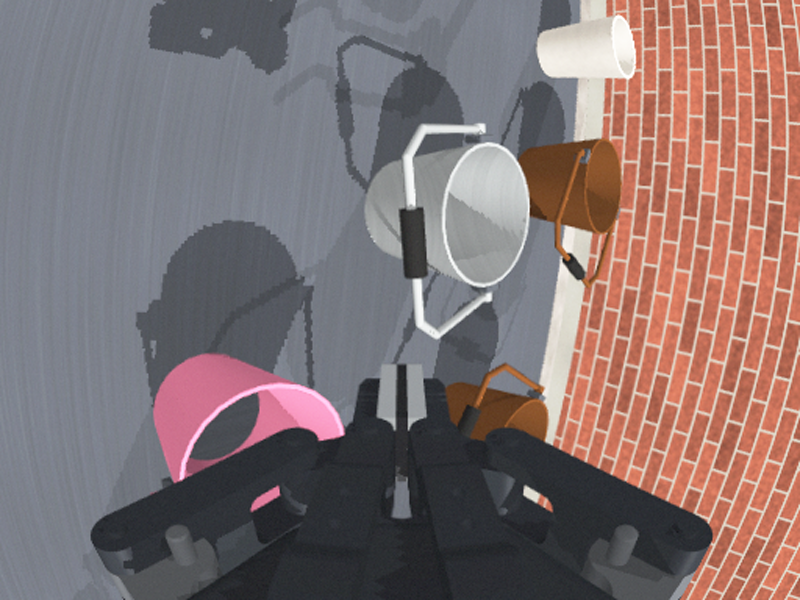

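The wrist view shows the grey pail's black sleeve at (413,242) and the rim centre at (486,214). The pink pail lies close on the lower left at (250,420), so I'll turn the heading away from it.

Run:
```python
from h import *
s=load('s0');t=load('t0');w=load('w1');k=.64
for n,a,b,c in [('grip',(194.2,210),(311.5,248.8),(413,242)),('earA',(231.7,206.3),(279.8,221.7),(482,128)),('earB',(218,241.2),(322.3,210.5),(488,297)),('rim',(224,222.7),(301,216.2),(486,214))]:
    p,e=tri(ray(s,*a),ray(t,*b),ray(w,c[0]*k,c[1]*k,True));print(n,p.round(1),np.round(e,1))
g=np.array([481,-286]);h=.05;X=np.array([np.cos(h),np.sin(h)]);a=np.radians(50)
d=np.array([np.cos(a),-np.sin(a)]);nn=np.array([np.sin(a),np.cos(a)])
for back,down in((70,25),(-14,45),(-14,30)):
    # TCP in plane rel to bar
    q=-d*back-nn*down; P=[*(g+X*q[0]),117.5+q[1]]; print(np.round(P,1)); rows(P,rot(h,a),8)
    if back==70: p0,R0=P,rot(h,a)
    else: rows(P,rot(h,a),4,p0,R0)
```

```text
grip [ 481.  -286.1  118. ] [1.5 1.8 0.3]
earA [ 561.5 -195.1   95.7] [1.5 2.  0.8]
earB [ 599.2 -322.4   93.3] [5.8 4.4 2. ]
rim [ 578.4 -258.5   96.2] [2.1 1.9 0.4]
[ 416.9 -289.2  155.1]
8 x t [4.66, -1.68, 6.65] w [0.0058, -0.0154, 0.0111] len 8.3
[ 455.6 -287.3   77.8]
8 x t [4.07, -4.47, 17.07] w [0.0058, -0.0154, 0.0111] len 18.1
4 x t [-0.0, -5.0, 21.0] w [0.0, 0.0, 0.0] len 21.6
[ 467.  -286.7   87.5]
8 x t [3.98, -2.59, 17.11] w [0.0058, -0.0154, 0.0111] len 17.8
4 x t [0.0, -1.25, 21.0] w [0.0, 0.0, 0.0] len 21.0
```

>>> arm_command(
  deltas=[
    {"hand": 0, "tx": 4.1, "ty": -4.5, "tz": 17, "wx": 0.006, "wy": -0.015, "wz": 0.011},
    {"hand": 0, "tx": 4.1, "ty": -4.5, "tz": 17, "wx": 0.006, "wy": -0.015, "wz": 0.011},
    {"hand": 0, "tx": 4.1, "ty": -4.5, "tz": 17, "wx": 0.006, "wy": -0.015, "wz": 0.011},
    {"hand": 0, "tx": 4.1, "ty": -4.5, "tz": 17, "wx": 0.006, "wy": -0.015, "wz": 0.011},
    {"hand": 0, "tx": 4.1, "ty": -4.5, "tz": 17, "wx": 0.006, "wy": -0.015, "wz": 0.011},
    {"hand": 0, "tx": 4.1, "ty": -4.5, "tz": 17, "wx": 0.006, "wy": -0.015, "wz": 0.011},
    {"hand": 0, "tx": 4.1, "ty": -4.5, "tz": 17, "wx": 0.006, "wy": -0.015, "wz": 0.011},
    {"hand": 0, "tx": 4.1, "ty": -4.5, "tz": 17, "wx": 0.006, "wy": -0.015, "wz": 0.011},
  ],
)

```text
clock: 3.2
eef_pos: [455.8, -291.6, 78.8]
tcp_rot: [2.448, -0.001, 1.613]
contact_force: [1.1, -0.3, -0.3]
opening: 0.0
grasp_force: 0.0
```

Run:
```python
from h import *
f=grab('wrist','w2');cv2.imwrite('pics/w2b.png',cv2.resize(cv2.imread('pics/w2.png'),(800,600),interpolation=cv2.INTER_CUBIC))
s=r.sense();print(s['eef_pos'],s['tcp_rot'],s['contact_force'],s['qpos'].round(2))
```

```text
[ 455.63911423 -290.45114258   77.22080686] [ 2.44998854e+00 -2.40803476e-03  1.61324266e+00] [-1.25695887  0.9019738  -0.68686758] [-0.91  0.41  2.29  1.59  0.55 -2.42]
```

View pics/w2b.png

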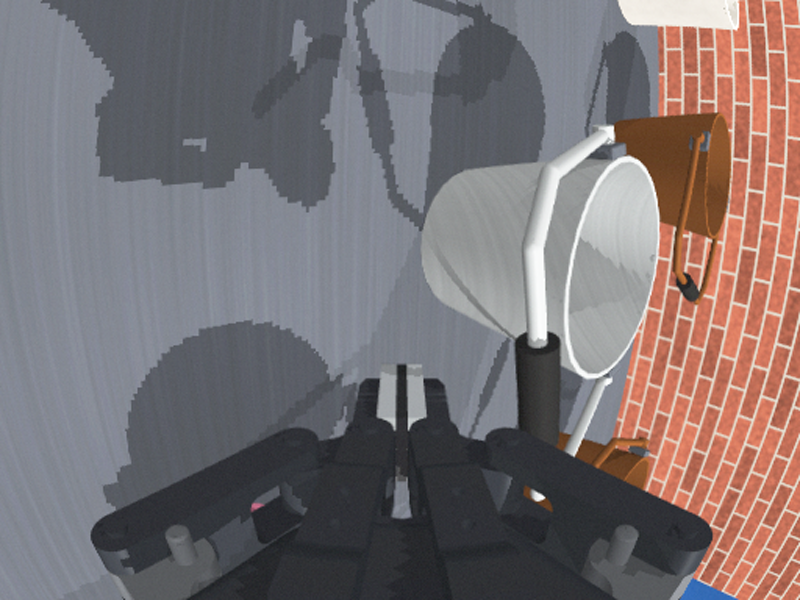

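The fingertips lie below the sleeve, which runs along (540,390) in the wrist view, with free space around them. Next I work out the arc of pushing moves.

Run:
```python
from h import *
p,R=pose();h=.28;X=np.array([np.cos(h),np.sin(h),0]);Z=np.array([0,0,1.])
f=lambda th:105*(-np.cos(th)*X+np.sin(th)*Z)
tan=np.sin(.25)*X+np.cos(.25)*Z
print('approach 10mm',R.inv().apply(tan*10).round(1))
for k in range(28):
    th=.25+.05*k; print(k,round(th+.05,2),R.inv().apply(f(th+.05)-f(th)).round(1))
```

```text
approach 10mm [ 0.6  8.  -5.9]
0 0.3 [ 0.3  4.3 -3. ]
1 0.35 [ 0.4  4.4 -2.8]
2 0.4 [ 0.5  4.6 -2.6]
3 0.45 [ 0.5  4.7 -2.3]
4 0.5 [ 0.6  4.8 -2.1]
5 0.55 [ 0.6  4.9 -1.9]
6 0.6 [ 0.7  4.9 -1.6]
7 0.65 [ 0.7  5.  -1.4]
8 0.7 [ 0.8  5.1 -1.1]
9 0.75 [ 0.8  5.1 -0.9]
10 0.8 [ 0.9  5.1 -0.6]
11 0.85 [ 0.9  5.2 -0.4]
12 0.9 [ 1.   5.2 -0.1]
13 0.95 [1.  5.2 0.2]
14 1.0 [1.  5.1 0.4]
15 1.05 [1.1 5.1 0.7]
16 1.1 [1.1 5.  0.9]
17 1.15 [1.1 5.  1.2]
18 1.2 [1.1 4.9 1.4]
19 1.25 [1.2 4.8 1.7]
20 1.3 [1.2 4.7 1.9]
21 1.35 [1.2 4.6 2.2]
22 1.4 [1.2 4.5 2.4]
23 1.45 [1.2 4.4 2.6]
24 1.5 [1.2 4.2 2.9]
25 1.55 [1.2 4.1 3.1]
26 1.6 [1.2 3.9 3.3]
27 1.65 [1.2 3.7 3.5]
```

>>> arm_command(
  deltas=[
    {"hand": 0, "tx": 0, "ty": 0, "tz": 0, "wx": 0, "wy": 0, "wz": 0},
    {"hand": 0, "tx": 0, "ty": 0, "tz": 0, "wx": 0, "wy": 0, "wz": 0},
  ],
)

```text
clock: 3.5
eef_pos: [455.6, -291.8, 79.9]
tcp_rot: [2.447, -0.001, 1.615]
contact_force: [-0.6, -0.8, -0.2]
opening: -0.002
grasp_force: 0.0
```

>>> arm_command(
  deltas=[
    {"hand": 0, "tx": 0, "ty": 8, "tz": 0, "wx": 0, "wy": 0, "wz": 0},
    {"hand": 0, "tx": 0, "ty": 8, "tz": 0, "wx": 0, "wy": 0, "wz": 0},
    {"hand": 0, "tx": 0, "ty": 5, "tz": 0, "wx": 0, "wy": 0, "wz": 0},
    {"hand": 0, "tx": 0.3, "ty": 4.3, "tz": -3, "wx": 0, "wy": 0, "wz": 0},
    {"hand": 0, "tx": 0.4, "ty": 4.4, "tz": -2.8, "wx": 0, "wy": 0, "wz": 0},
    {"hand": 0, "tx": 0.5, "ty": 4.6, "tz": -2.6, "wx": 0, "wy": 0, "wz": 0},
    {"hand": 0, "tx": 0.5, "ty": 4.7, "tz": -2.3, "wx": 0, "wy": 0, "wz": 0},
    {"hand": 0, "tx": 0.6, "ty": 4.8, "tz": -2.1, "wx": 0, "wy": 0, "wz": 0},
  ],
)

```text
clock: 4.5
eef_pos: [480.9, -287.7, 117.4]
tcp_rot: [2.448, -0.001, 1.615]
contact_force: [-1.1, -0.8, 0.2]
opening: -0.001
grasp_force: 0.6
```

Run:
```python
from h import *
f=grab('wrist','w3');g=grab('scene','s3');a=cv2.resize(cv2.imread('pics/w3.png'),(448,336));b=cv2.resize(cv2.imread('pics/s3.png')[162:282,150:310],(352,264),interpolation=cv2.INTER_CUBIC)
m=np.zeros((336,800,3),np.uint8);m[:,:448]=a;m[:264,448:]=b;cv2.imwrite('pics/m3.png',m)
```

```text
(no output)
```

View pics/m3.png

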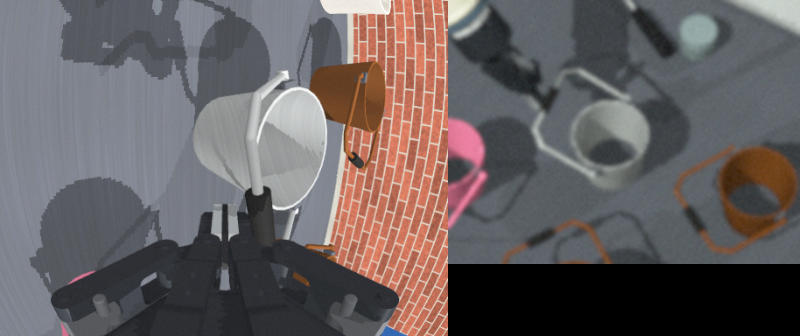

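The sleeve at (258,215) now rests against the finger's back and the bail is rising; the pail has not moved in the scene crop. I continue the arc.

>>> arm_command(
  deltas=[
    {"hand": 0, "tx": 0.6, "ty": 4.9, "tz": -1.9, "wx": 0, "wy": 0, "wz": 0},
    {"hand": 0, "tx": 0.7, "ty": 4.9, "tz": -1.6, "wx": 0, "wy": 0, "wz": 0},
    {"hand": 0, "tx": 0.7, "ty": 5, "tz": -1.4, "wx": 0, "wy": 0, "wz": 0},
    {"hand": 0, "tx": 0.8, "ty": 5.1, "tz": -1.1, "wx": 0, "wy": 0, "wz": 0},
    {"hand": 0, "tx": 0.8, "ty": 5.1, "tz": -0.9, "wx": 0, "wy": 0, "wz": 0},
    {"hand": 0, "tx": 0.9, "ty": 5.1, "tz": -0.6, "wx": 0, "wy": 0, "wz": 0},
    {"hand": 0, "tx": 0.9, "ty": 5.2, "tz": -0.4, "wx": 0, "wy": 0, "wz": 0},
    {"hand": 0, "tx": 1, "ty": 5.2, "tz": -0.1, "wx": 0, "wy": 0, "wz": 0},
  ],
)

```text
clock: 5.6
eef_pos: [506.8, -280.2, 149.4]
tcp_rot: [2.448, -0.001, 1.615]
contact_force: [-1.0, -0.3, -0.6]
opening: 0.003
grasp_force: 0.3
```

>>> arm_command(
  deltas=[
    {"hand": 0, "tx": 1, "ty": 5.2, "tz": 0.2, "wx": 0, "wy": 0, "wz": 0},
    {"hand": 0, "tx": 1, "ty": 5.1, "tz": 0.4, "wx": 0, "wy": 0, "wz": 0},
    {"hand": 0, "tx": 1.1, "ty": 5.1, "tz": 0.7, "wx": 0, "wy": 0, "wz": 0},
    {"hand": 0, "tx": 1.1, "ty": 5, "tz": 0.9, "wx": 0, "wy": 0, "wz": 0},
    {"hand": 0, "tx": 1.1, "ty": 5, "tz": 1.2, "wx": 0, "wy": 0, "wz": 0},
    {"hand": 0, "tx": 1.1, "ty": 4.9, "tz": 1.4, "wx": 0, "wy": 0, "wz": 0},
    {"hand": 0, "tx": 1.2, "ty": 4.8, "tz": 1.7, "wx": 0, "wy": 0, "wz": 0},
    {"hand": 0, "tx": 1.2, "ty": 4.7, "tz": 1.9, "wx": 0, "wy": 0, "wz": 0},
  ],
)

```text
clock: 6.6
eef_pos: [542.4, -269.8, 168.3]
tcp_rot: [2.448, -0.001, 1.615]
contact_force: [-0.5, -0.4, -0.7]
opening: -0.002
grasp_force: 0.2
```

Run:
```python
from h import *
f=grab('wrist','w4');g=grab('scene','s4');t=grab('top','t4')
h=.28;X=np.array([np.cos(h),np.sin(h),0]);Y=np.array([-np.sin(h),np.cos(h),0]);Z=np.array([0,0,1.]);H=np.array([579.5,-258.7,92])
m=np.zeros((600,800,3),np.uint8)
def mk(f,fn,fish,box,sz,pos):
    u,v,w,hh=box;i=cv2.resize(cv2.imread(f'pics/{fn}.png')[v:v+hh,u:u+w],sz,interpolation=cv2.INTER_CUBIC);k=sz[0]/w
    for th,col in((1.1,(0,255,0)),(1.3,(0,255,255)),(1.5,(0,0,255))):
        for e in(-40,40):
            q=proj(f,H+105*(-np.cos(th)*X+np.sin(th)*Z)+e*Y,fish);cv2.circle(i,(int((q[0]-u)*k),int((q[1]-v)*k)),2,col,-1)
    m[pos[1]:pos[1]+sz[1],pos[0]:pos[0]+sz[0]]=i
mk(f,'w4',True,(106,0,400,300),(400,300),(0,0))
mk(g,'s4',False,(170,160,100,75),(400,300),(400,0))
mk(t,'t4',False,(240,170,133,100),(400,300),(0,300))
cv2.imwrite('pics/m4.png',m)
```

```text
(no output)
```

View pics/m4.png

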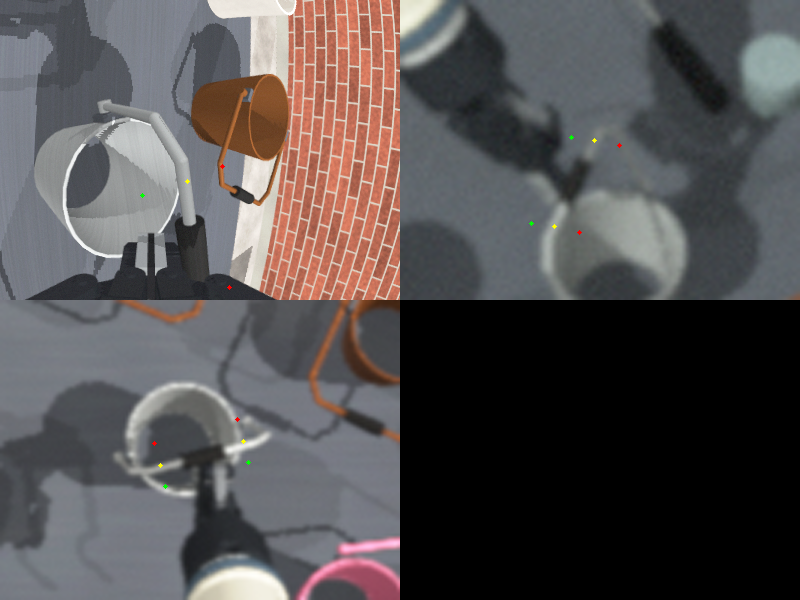

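The wire lies on the 1.3 rad marker (yellow) in the wrist view (187,181) and the top view. About 0.27 rad remains; then I back off.

>>> arm_command(
  deltas=[
    {"hand": 0, "tx": 1.2, "ty": 4.6, "tz": 2.2, "wx": 0, "wy": 0, "wz": 0},
    {"hand": 0, "tx": 1.2, "ty": 4.5, "tz": 2.4, "wx": 0, "wy": 0, "wz": 0},
    {"hand": 0, "tx": 1.2, "ty": 4.4, "tz": 2.6, "wx": 0, "wy": 0, "wz": 0},
    {"hand": 0, "tx": 1.2, "ty": 4.2, "tz": 2.9, "wx": 0, "wy": 0, "wz": 0},
    {"hand": 0, "tx": 1.2, "ty": 4.1, "tz": 3.1, "wx": 0, "wy": 0, "wz": 0},
    {"hand": 0, "tx": 0.6, "ty": 2, "tz": 1.6, "wx": 0, "wy": 0, "wz": 0},
    {"hand": 0, "tx": 0, "ty": 0, "tz": 0, "wx": 0, "wy": 0, "wz": 0},
  ],
)

```text
clock: 7.62
eef_pos: [569.7, -262.0, 172.0]
tcp_rot: [2.448, -0.001, 1.616]
contact_force: [-0.1, 0.6, -0.5]
opening: 0.001
grasp_force: 0.0
```

>>> arm_command(
  deltas=[
    {"hand": 0, "tx": 0, "ty": -4, "tz": 0, "wx": 0, "wy": 0, "wz": 0},
    {"hand": 0, "tx": 0, "ty": -12, "tz": -10, "wx": 0, "wy": 0, "wz": 0},
    {"hand": 0, "tx": 0, "ty": -12, "tz": -20, "wx": 0, "wy": 0, "wz": 0},
    {"hand": 0, "tx": 0, "ty": 0, "tz": -30, "wx": 0, "wy": 0, "wz": 0},
    {"hand": 0, "tx": 0, "ty": 0, "tz": -30, "wx": 0, "wy": 0, "wz": 0},
    {"hand": 0, "tx": 0, "ty": 0, "tz": -10, "wx": 0, "wy": 0, "wz": 0},
  ],
)

```text
clock: 8.38
eef_pos: [482.6, -266.6, 232.5]
tcp_rot: [2.446, 0.001, 1.614]
contact_force: [0.7, -0.7, -0.7]
opening: 0.002
grasp_force: 0.0
```

Run:
```python
from h import *
f=grab('wrist','w5');g=grab('scene','s5');t=grab('top','t5')
h=.28;X=np.array([np.cos(h),np.sin(h),0]);Y=np.array([-np.sin(h),np.cos(h),0]);Z=np.array([0,0,1.]);H=np.array([579.5,-258.7,92])
# numeric fit: score dark sleeve + bright wire along crossbar for theta
for nm,F,fish in(('w',f,True),('s',g,False),('t',t,False)):
    im=cv2.GaussianBlur(F['image'],(3,3),0).astype(float).mean(2)
    def val(p):
        u,v=proj(F,p,fish);return im[int(round(v)),int(round(u))] if 0<=u<511 and 0<=v<383 else np.nan
    best=[]
    for th in np.arange(1.2,1.9,.02):
      for off in (0,):
        B=H+105*(-np.cos(th)*X+np.sin(th)*Z)
        dark=np.mean([val(B+e*Y) for e in(-14,-7,0,7,14)]);br=np.mean([val(B+e*Y) for e in(-42,-35,-29,29,35,42)])
        best.append((br-dark,round(th,2),round(br),round(dark)))
    print(nm,sorted(best,reverse=True)[:4])
print(pose()[0],r.sense()['qpos'].round(2))
rows([*H[:2],300],rot(h,np.pi/2),10)
```

```text
w [(np.float64(180.9), np.float64(1.56), 236, 56), (np.float64(179.91111111111113), np.float64(1.58), 236, 57), (np.float64(150.16666666666666), np.float64(1.54), 201, 51), (np.float64(142.7111111111111), np.float64(1.6), 201, 58)]
s [(np.float64(96.91111111111111), np.float64(1.56), 154, 57), (np.float64(95.91111111111113), np.float64(1.54), 152, 57), (np.float64(84.22222222222223), np.float64(1.52), 145, 60), (np.float64(77.34444444444443), np.float64(1.58), 143, 65)]
t [(np.float64(158.23333333333335), np.float64(1.56), 204, 45), (np.float64(156.0222222222222), np.float64(1.54), 204, 48), (np.float64(134.7111111111111), np.float64(1.58), 182, 48), (np.float64(126.94444444444441), np.float64(1.52), 175, 48)]
[ 483.75590382 -266.32936754  231.26880138] [-0.81  0.08  2.2   1.    0.61 -1.63]
10 x t [-0.86, 11.7, -2.84] w [0.0691, 0.0082, -0.0227] len 12.1
```

The bail stands at 1.56 rad in all three views and the pail has not moved. Next I move above it with the tool pointing down and the fingers opening.

>>> arm_command(
  deltas=[
    {"hand": 0, "tx": 0, "ty": 0, "tz": -30, "wx": 0, "wy": 0, "wz": 0},
    {"hand": 50, "tx": -0.9, "ty": 11.7, "tz": -2.8, "wx": 0.0691, "wy": 0.0082, "wz": -0.0227},
    {"hand": 50, "tx": -0.9, "ty": 11.7, "tz": -2.8, "wx": 0.0691, "wy": 0.0082, "wz": -0.0227},
    {"hand": 50, "tx": -0.9, "ty": 11.7, "tz": -2.8, "wx": 0.0691, "wy": 0.0082, "wz": -0.0227},
    {"hand": 50, "tx": -0.9, "ty": 11.7, "tz": -2.8, "wx": 0.0691, "wy": 0.0082, "wz": -0.0227},
    {"hand": 50, "tx": -0.9, "ty": 11.7, "tz": -2.8, "wx": 0.0691, "wy": 0.0082, "wz": -0.0227},
    {"hand": 50, "tx": -0.9, "ty": 11.7, "tz": -2.8, "wx": 0.0691, "wy": 0.0082, "wz": -0.0227},
    {"hand": 50, "tx": -0.9, "ty": 11.7, "tz": -2.8, "wx": 0.0691, "wy": 0.0082, "wz": -0.0227},
  ],
)

```text
clock: 9.52
eef_pos: [528.4, -264.2, 308.1]
tcp_rot: [2.937, 0.015, 1.784]
contact_force: [-0.5, -0.4, -0.2]
opening: 0.581
grasp_force: 0.0
```

>>> arm_command(
  deltas=[
    {"hand": 50, "tx": -0.9, "ty": 11.7, "tz": -2.8, "wx": 0.0691, "wy": 0.0082, "wz": -0.0227},
    {"hand": 50, "tx": -0.9, "ty": 11.7, "tz": -2.8, "wx": 0.0691, "wy": 0.0082, "wz": -0.0227},
    {"hand": 50, "tx": -0.9, "ty": 11.7, "tz": -2.8, "wx": 0.0691, "wy": 0.0082, "wz": -0.0227},
    {"hand": 50, "tx": 0, "ty": 0, "tz": 0, "wx": 0, "wy": 0, "wz": 0},
    {"hand": 50, "tx": 0, "ty": 0, "tz": 0, "wx": 0, "wy": 0, "wz": 0},
  ],
)

```text
clock: 10.15
eef_pos: [560.7, -259.0, 320.9]
tcp_rot: [-3.141, -0.003, 1.852]
contact_force: [-0.3, 0.4, -0.5]
opening: 0.587
grasp_force: 0.0
```

Run:
```python
from h import *
from scipy.optimize import minimize
f=grab('wrist','w6');im=cv2.GaussianBlur(f['image'],(3,3),0).astype(np.float32).mean(2)
def sc(q):
    x,y,h=q;Y=np.array([-np.sin(h),np.cos(h),0]);C=np.array([x,y,196.5])
    def v(e,):
        u,w=proj(f,C+e*Y,True);return cv2.getRectSubPix(im,(1,1),(float(u),float(w)))[0,0]
    return -(np.mean([v(e) for e in(-46,-38,-30,-25,25,30,38,46)])-np.mean([v(e) for e in(-18,-15,-10,0,10,15,18)]))
best=min(((sc((580+a,-259+b,h)),580+a,-259+b,h) for a in range(-8,9,2) for b in range(-8,9,2) for h in np.arange(.2,.37,.02)))
o=minimize(sc,best[1:],method='Nelder-Mead',options=dict(initial_simplex=np.array(best[1:])+np.array([[0,0,0],[2,0,0],[0,2,0],[0,0,.03]])))
print(best,o.x,o.fun)
for x in('eef_pos','tcp_rot','opening'):print(r.sense()[x])
rows([580,-258.7,177.5],rot(.28,np.pi/2),8)
cv2.imwrite('pics/w6b.png',cv2.resize(cv2.imread('pics/w6.png'),(800,600)))
```

```text
(np.float32(-181.13004), 576, -259, np.float64(0.27999999999999997)) [ 5.76873525e+02 -2.59941156e+02  2.69940631e-01] -185.24627685546875
[ 560.3531779  -259.22550826  321.32955425]
[-3.14126656e+00 -2.27148397e-03  1.85186538e+00]
0.5873878524175412
8 x t [-0.64, 2.38, 17.98] w [-0.0, -0.0003, 0.0001] len 18.1
```

>>> arm_command(
  deltas=[
    {"hand": 50, "tx": -5, "ty": 17.4, "tz": 0, "wx": 0, "wy": 0, "wz": 0},
    {"hand": 50, "tx": 0, "ty": 0, "tz": 30, "wx": 0, "wy": 0, "wz": 0},
    {"hand": 50, "tx": 0, "ty": 0, "tz": 30, "wx": 0, "wy": 0, "wz": 0},
    {"hand": 50, "tx": 0, "ty": 0, "tz": 30, "wx": 0, "wy": 0, "wz": 0},
    {"hand": 50, "tx": 0, "ty": 0, "tz": 20, "wx": 0, "wy": 0, "wz": 0},
    {"hand": 50, "tx": 0, "ty": 0, "tz": 14, "wx": 0, "wy": 0, "wz": 0},
    {"hand": 50, "tx": 0, "ty": 0, "tz": 0, "wx": 0, "wy": 0, "wz": 0},
  ],
)

```text
clock: 11.08
eef_pos: [578.8, -259.3, 197.5]
tcp_rot: [-3.141, -0.002, 1.852]
contact_force: [-0.8, 0.5, 1.5]
opening: 0.586
grasp_force: 0.0
```

Run:
```python
from h import *
grab('wrist','w7')
for x in('eef_pos','tcp_rot','opening','contact_force'):print(r.sense()[x])
cv2.imwrite('pics/w7b.png',cv2.resize(cv2.imread('pics/w7.png'),(800,600)))
```

```text
[ 579.28558695 -259.55637496  198.46227893]
[ 3.14151530e+00 -9.71264014e-04  1.85158437e+00]
0.5865604903357753
[ 0.17356268 -0.35875889 -0.58180843]
```

View pics/w7b.png

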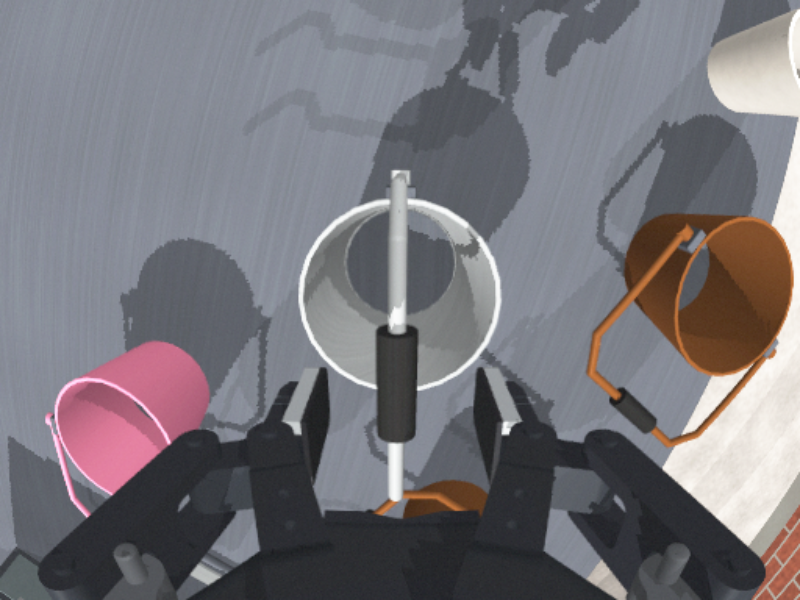

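The sleeve sits centred between the open pads at (397,385). I go down 20 mm more and close.

>>> arm_command(
  deltas=[
    {"hand": 50, "tx": 0, "ty": 0, "tz": 10, "wx": 0, "wy": 0, "wz": 0},
    {"hand": 50, "tx": 0, "ty": 0, "tz": 10, "wx": 0, "wy": 0, "wz": 0},
    {"hand": 40, "tx": 0, "ty": 0, "tz": 0, "wx": 0, "wy": 0, "wz": 0},
    {"hand": 30, "tx": 0, "ty": 0, "tz": 0, "wx": 0, "wy": 0, "wz": 0},
    {"hand": 22, "tx": 0, "ty": 0, "tz": 0, "wx": 0, "wy": 0, "wz": 0},
    {"hand": 16, "tx": 0, "ty": 0, "tz": 0, "wx": 0, "wy": 0, "wz": 0},
    {"hand": 8, "tx": 0, "ty": 0, "tz": 0, "wx": 0, "wy": 0, "wz": 0},
    {"hand": 5, "tx": 0, "ty": 0, "tz": 0, "wx": 0, "wy": 0, "wz": 0},
  ],
  squeeze=45,
)

```text
clock: 12.12
eef_pos: [579.2, -259.5, 178.7]
tcp_rot: [3.141, -0.001, 1.852]
contact_force: [0.1, 0.0, 3.0]
opening: 0.148
grasp_force: 43.9
```

Run:
```python
from h import *
for x in('eef_pos','tcp_rot','opening','contact_force','wrist_torque','grasp_force'):print(x,r.sense()[x])
```

```text
eef_pos [ 579.17165016 -259.50006106  178.70572758]
tcp_rot [ 3.14126774e+00 -5.84225446e-04  1.85167125e+00]
opening 0.1477552156994757
contact_force [0.07439809 0.01357636 3.02912345]
wrist_torque [ 0.01434765  0.07380074 -0.10113185]
grasp_force 43.868147134780884
```

>>> arm_command(
  deltas=[
    {"hand": 5, "tx": 0, "ty": 0, "tz": -2, "wx": 0, "wy": 0, "wz": 0},
    {"hand": 5, "tx": 0, "ty": 0, "tz": -4, "wx": 0, "wy": 0, "wz": 0},
    {"hand": 5, "tx": 0, "ty": 0, "tz": -8, "wx": 0, "wy": 0, "wz": 0},
    {"hand": 5, "tx": 0, "ty": 0, "tz": -16, "wx": 0, "wy": 0, "wz": 0},
    {"hand": 5, "tx": 0, "ty": 0, "tz": -24, "wx": 0, "wy": 0, "wz": 0},
    {"hand": 5, "tx": 0, "ty": 0, "tz": -24, "wx": 0, "wy": 0, "wz": 0},
    {"hand": 5, "tx": 0, "ty": 0, "tz": -16, "wx": 0, "wy": 0, "wz": 0},
    {"hand": 5, "tx": 0, "ty": 0, "tz": -8, "wx": 0, "wy": 0, "wz": 0},
  ],
)

```text
clock: 13.12
eef_pos: [579.3, -259.6, 281.7]
tcp_rot: [3.141, 0.0, 1.852]
contact_force: [0.8, 0.5, -6.8]
opening: 0.144
grasp_force: 44.0
```

Run:
```python
from h import *
for x in('eef_pos','tcp_rot','opening','contact_force','wrist_torque','grasp_force'):print(x,r.sense()[x])
h=.122;O=np.array([599,170.5]);P=[*(O-130*np.array([np.cos(h),np.sin(h)])),290]
print(P);rows(P,rot(h,np.pi/2),20)
```

```text
eef_pos [ 579.33010098 -259.6341439   281.7399647 ]
tcp_rot [3.14055456e+00 4.96752707e-05 1.85177458e+00]
opening 0.14394511385367192
contact_force [ 0.81511232  0.54402977 -6.75860448]
wrist_torque [-0.04403336 -0.06527473  0.01567114]
grasp_force 43.95802974700928
[np.float64(469.96626062230166), np.float64(154.67931410436879), 290]
20 x t [21.42, -1.13, -0.41] w [0.0001, -0.0, 0.0079] len 21.5
```

>>> arm_command(
  deltas=[
    {"hand": 5, "tx": 6.4, "ty": -0.3, "tz": -0.1, "wx": 0, "wy": 0, "wz": 0.0024},
    {"hand": 5, "tx": 12.8, "ty": -0.7, "tz": -0.2, "wx": 0, "wy": 0, "wz": 0.0048},
    {"hand": 5, "tx": 21.4, "ty": -1.1, "tz": -0.4, "wx": 0, "wy": 0, "wz": 0.0079},
    {"hand": 5, "tx": 27.9, "ty": -1.5, "tz": -0.5, "wx": 0, "wy": 0, "wz": 0.0103},
    {"hand": 5, "tx": 32.1, "ty": -1.7, "tz": -0.6, "wx": 0, "wy": 0, "wz": 0.0119},
    {"hand": 5, "tx": 32.1, "ty": -1.7, "tz": -0.6, "wx": 0, "wy": 0, "wz": 0.0119},
    {"hand": 5, "tx": 32.1, "ty": -1.7, "tz": -0.6, "wx": 0, "wy": 0, "wz": 0.0119},
    {"hand": 5, "tx": 32.1, "ty": -1.7, "tz": -0.6, "wx": 0, "wy": 0, "wz": 0.0119},
  ],
)

```text
clock: 14.12
eef_pos: [518.9, -69.1, 283.8]
tcp_rot: [-3.141, -0.002, 1.779]
contact_force: [0.5, 0.6, -6.2]
opening: 0.143
grasp_force: 44.0
```

>>> arm_command(
  deltas=[
    {"hand": 5, "tx": 32.1, "ty": -1.7, "tz": -0.6, "wx": 0, "wy": 0, "wz": 0.0119},
    {"hand": 5, "tx": 32.1, "ty": -1.7, "tz": -0.6, "wx": 0, "wy": 0, "wz": 0.0119},
    {"hand": 5, "tx": 32.1, "ty": -1.7, "tz": -0.6, "wx": 0, "wy": 0, "wz": 0.0119},
    {"hand": 5, "tx": 32.1, "ty": -1.7, "tz": -0.6, "wx": 0, "wy": 0, "wz": 0.0119},
    {"hand": 5, "tx": 32.1, "ty": -1.7, "tz": -0.6, "wx": 0, "wy": 0, "wz": 0.0119},
    {"hand": 5, "tx": 32.1, "ty": -1.7, "tz": -0.6, "wx": 0, "wy": 0, "wz": 0.0119},
    {"hand": 5, "tx": 25, "ty": -1.3, "tz": -0.5, "wx": 0, "wy": 0, "wz": 0.009},
    {"hand": 5, "tx": 14, "ty": -0.7, "tz": -0.2, "wx": 0, "wy": 0, "wz": 0.005},
  ],
)

```text
clock: 15.12
eef_pos: [467.5, 156.4, 288.4]
tcp_rot: [-3.141, -0.001, 1.695]
contact_force: [0.4, 0.1, -5.5]
opening: 0.144
grasp_force: 44.0
```

>>> arm_command(
  deltas=[
    {"hand": 5, "tx": 0, "ty": 0, "tz": 0, "wx": 0, "wy": 0, "wz": 0},
    {"hand": 5, "tx": 0, "ty": 0, "tz": 0, "wx": 0, "wy": 0, "wz": 0},
    {"hand": 5, "tx": 0, "ty": 0, "tz": 0, "wx": 0, "wy": 0, "wz": 0},
  ],
)

```text
clock: 15.5
eef_pos: [469.1, 154.1, 288.6]
tcp_rot: [-3.141, -0.001, 1.692]
contact_force: [-0.2, 0.2, -6.2]
opening: 0.145
grasp_force: 44.0
```

Run:
```python
from h import *
w=grab('wrist','w8');t=grab('top','t8');s=grab('scene','s8')
for x in('eef_pos','tcp_rot','opening','contact_force'):print(x,r.sense()[x])
h=.122;O=np.array([599,170.5]);P=[*(O-130*np.array([np.cos(h),np.sin(h)])),290]
rows(P,rot(h,np.pi/2),4)
i=cv2.resize(cv2.imread('pics/w8.png')[0:300,56:456],(533,400));m=np.zeros((600,800,3),np.uint8);m[:400,:533]=i
b=cv2.resize(cv2.imread('pics/t8.png')[140:220,105:185],(267,267),interpolation=cv2.INTER_CUBIC);m[:267,533:]=b
b=cv2.resize(cv2.imread('pics/s8.png')[90:150,280:360],(267,200),interpolation=cv2.INTER_CUBIC);m[267:467,533:]=b
cv2.imwrite('pics/m8.png',m)
```

```text
eef_pos [469.09684139 154.20199214 288.58488857]
tcp_rot [-3.14122410e+00 -7.22472732e-04  1.69252496e+00]
opening 0.14415351888162284
contact_force [ 0.2315909   0.68227843 -6.50917175]
4 x t [0.09, 0.23, -0.35] w [-0.0001, -0.0002, -0.0001] len 0.4
```

View pics/m8.png

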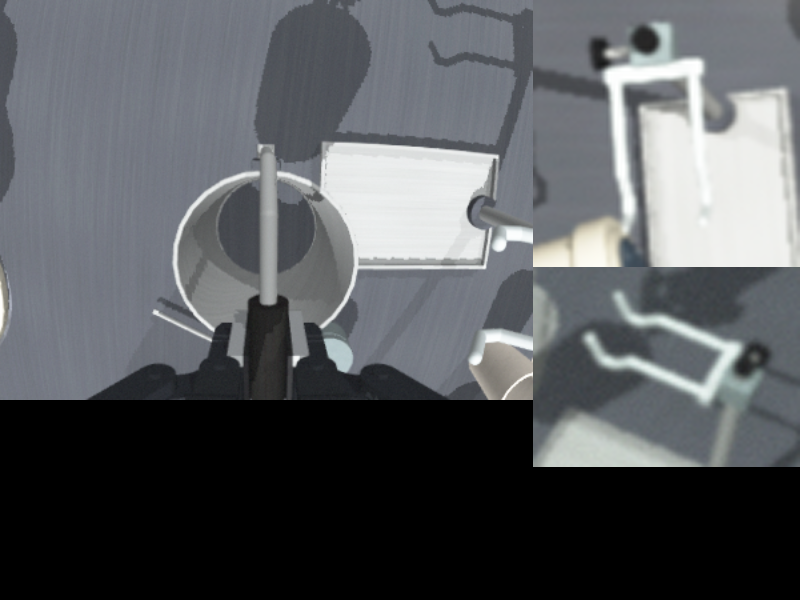

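The pail hangs level in the gripper. In the wrist crop the prong tips show at (498,244) and (475,356) and the tray corners at (322,143), (498,155) and (487,267). I triangulate the tips.

Run:
```python
from h import *
s=load('s8');t=load('t0');w=load('w8');W=lambda x,y:ray(w,56+x/1.3325,y/1.3333,True)
pl,e=tri(ray(s,305.4,97.9),ray(t,132.2,209.2),W(498,244));print('L',pl.round(1),np.round(e,1))
pr,e2=tri(ray(s,297,111),ray(t,156.4,205.4),W(475,356));print('R',pr.round(1),np.round(e2,1))
print(tri(ray(t,132.2,209.2),W(498,244)),tri(ray(t,156.4,205.4),W(475,356)))
d=pl-pr;print('yaw',np.arctan2(-d[0],d[1]),np.hypot(*d[:2]))
f=lambda x,y,z:atz(w,56+x/1.3325,y/1.3333,z,True).round(1)
c=[f(*q) for q in((322,143,14),(498,155,14),(487,267,14))];print(c,f(480,211,5))
a=c[1]-c[0];b=c[1]-c[2];print(np.arctan2(a[1],a[0]),np.arctan2(-b[0],b[1]),np.hypot(*a[:2]),np.hypot(*b[:2]))
# bar tilt / pail position check: rim center
print('rim',f(266,255,92))
```

```text
L [573.4 199.2 272.1] [1.5 1.5 0.1]
R [582.5 137.1 270.4] [1.  1.2 0.7]
(array([572.68831863, 198.70392572, 272.29483988]), [np.float64(0.7207814920676483), np.float64(0.7207814920677287)]) (array([583.27701407, 136.46951509, 268.25768372]), [np.float64(0.14387724187264408), np.float64(0.14387724187269554)])
yaw 0.1450574554955814 62.77841682892611
[array([517.2, 230.5,  14. ]), array([729.3, 256.7,  14. ]), array([749. , 119.6,  14. ])] [724.3 185.6   5. ]
0.12290403793294609 0.14271388105104862 213.71207265851865 138.50812250550507
rim [471.1 125.4  92. ]
```

Run:
```python
from h import *
rows([599.8,170.5,288.6],rot(.138,np.pi/2),9)
```

```text
9 x t [-0.07, 14.64, -0.0] w [-0.0, -0.0001, -0.0018] len 14.6
```

>>> arm_command(
  deltas=[
    {"hand": 5, "tx": 0, "ty": 6, "tz": 0, "wx": 0, "wy": 0, "wz": -0.002},
    {"hand": 5, "tx": 0, "ty": 14, "tz": 0, "wx": 0, "wy": 0, "wz": -0.002},
    {"hand": 5, "tx": 0, "ty": 20, "tz": 0, "wx": 0, "wy": 0, "wz": -0.002},
    {"hand": 5, "tx": 0, "ty": 22, "tz": 0, "wx": 0, "wy": 0, "wz": -0.002},
    {"hand": 5, "tx": 0, "ty": 22, "tz": 0, "wx": 0, "wy": 0, "wz": -0.002},
    {"hand": 5, "tx": 0, "ty": 20, "tz": 0, "wx": 0, "wy": 0, "wz": -0.002},
    {"hand": 5, "tx": 0, "ty": 16, "tz": 0, "wx": 0, "wy": 0, "wz": -0.002},
    {"hand": 5, "tx": 0, "ty": 8, "tz": 0, "wx": 0, "wy": 0, "wz": -0.002},
  ],
)

```text
clock: 16.65
eef_pos: [597.1, 171.4, 288.2]
tcp_rot: [-3.141, -0.001, 1.709]
contact_force: [0.3, -0.4, -5.1]
opening: 0.145
grasp_force: 44.0
```

>>> arm_command(
  deltas=[
    {"hand": 5, "tx": -0.6, "ty": 3.8, "tz": 0, "wx": 0, "wy": 0, "wz": 0},
    {"hand": 5, "tx": 0, "ty": 0, "tz": 0, "wx": 0, "wy": 0, "wz": 0},
    {"hand": 5, "tx": 0, "ty": 0, "tz": 0, "wx": 0, "wy": 0, "wz": 0},
    {"hand": 5, "tx": 0, "ty": 0, "tz": 0, "wx": 0, "wy": 0, "wz": 0},
  ],
)

```text
clock: 17.15
eef_pos: [599.4, 171.3, 288.8]
tcp_rot: [-3.141, -0.001, 1.709]
contact_force: [-0.1, -0.3, -6.2]
opening: 0.143
grasp_force: 44.0
```

Run:
```python
from h import *
w=grab('wrist','w9');t=grab('top','t9')
for x in('eef_pos','tcp_rot','contact_force','wrist_torque'):print(x,r.sense()[x])
rows([599.8,170.5,288.6],rot(.138,np.pi/2),1)
# prong positions in wrist view: scan columns of bright across the arm line at several stand x, at z=263 (arms) 
im=w['image'].astype(float).mean(2);h=.138;X=np.array([np.cos(h),np.sin(h),0]);Y=np.array([-np.sin(h),np.cos(h),0]);O=np.array([599.8,170.5,0])
for xs,z in((-20,268),(0,249),(35,259),(60,259)):
    row=[]
    for y in range(-46,47,2):
        u,v=proj(w,O+X*xs+Y*y+np.array([0,0,z]),True)
        row.append(int(im[int(round(v)),int(round(u))]) if 0<=u<511 and 0<=v<383 else -1)
    print(xs,row)
```

```text
eef_pos [599.56160064 171.26970716 288.77754818]
tcp_rot [-3.14151397e+00 -9.56333979e-04  1.70945430e+00]
contact_force [ 0.34451402  0.78707559 -6.24315088]
wrist_torque [-0.02403064 -0.0453653  -0.01205631]
1 x t [-0.8, 0.13, 0.18] w [-0.0001, -0.001, 0.0007] len 0.8
-20 [38, 40, 38, 37, 40, 41, 37, 35, 35, 34, 34, 103, 66, 51, 39, 49, 42, 32, 31, 42, 107, 111, 106, 137, 141, 139, 138, 134, 137, 136, 131, 132, 126, 103, 103, 104, 99, 148, 209, 195, 158, 145, 71, 72, 73, 99, 131]
0 [50, 49, 52, 49, 53, 54, 52, 53, 56, 54, 37, 37, 36, 38, 40, 38, 39, 41, 36, 31, 122, 169, 169, 167, 168, 168, 170, 169, 169, 170, 167, 169, 167, 167, 168, 167, 169, 167, 168, 169, 167, 167, 169, 175, 178, 170, 171]
35 [37, 40, 39, 40, 131, 236, 249, 214, 182, 126, 122, 122, 124, 125, 125, 125, 127, 126, 122, 124, 193, 221, 211, 104, 106, 106, 105, 110, 108, 109, 115, 117, 118, 122, 125, 127, 230, 253, 223, 222, 192, 131, 150, 235, 231, 235, 233]
60 [44, 42, 43, 39, 38, 237, 240, 211, 135, 117, 123, 121, 120, 121, 123, 122, 122, 124, 122, 123, 125, 122, 124, 126, 125, 123, 123, 127, 123, 125, 126, 128, 127, 127, 125, 125, 250, 253, 252, 220, 137, 110, 97, 108, 125, 125, 128]
```

>>> arm_command(
  deltas=[
    {"hand": 5, "tx": -1.9, "ty": 0.3, "tz": 0, "wx": 0, "wy": 0, "wz": 0},
    {"hand": 5, "tx": 0, "ty": 0, "tz": 8, "wx": 0, "wy": 0, "wz": 0},
    {"hand": 5, "tx": 0, "ty": 0, "tz": 12, "wx": 0, "wy": 0, "wz": 0},
    {"hand": 5, "tx": 0, "ty": 0, "tz": 12, "wx": 0, "wy": 0, "wz": 0},
    {"hand": 5, "tx": 0, "ty": 0, "tz": 7, "wx": 0, "wy": 0, "wz": 0},
    {"hand": 5, "tx": 0, "ty": 0, "tz": 3, "wx": 0, "wy": 0, "wz": 0},
    {"hand": 5, "tx": 0, "ty": 0, "tz": 0, "wx": 0, "wy": 0, "wz": 0},
    {"hand": 5, "tx": 0, "ty": 0, "tz": 0, "wx": 0, "wy": 0, "wz": 0},
  ],
)

```text
clock: 18.25
eef_pos: [600.5, 169.5, 247.0]
tcp_rot: [3.141, -0.001, 1.709]
contact_force: [0.3, -0.1, -5.0]
opening: 0.143
grasp_force: 44.0
```

>>> arm_command(
  deltas=[
    {"hand": 5, "tx": 0, "ty": 0, "tz": 1, "wx": 0, "wy": 0, "wz": 0},
    {"hand": 5, "tx": 0, "ty": 0, "tz": 1, "wx": 0, "wy": 0, "wz": 0},
    {"hand": 5, "tx": 0, "ty": 0, "tz": 1, "wx": 0, "wy": 0, "wz": 0},
    {"hand": 5, "tx": 0, "ty": 0, "tz": 1, "wx": 0, "wy": 0, "wz": 0},
  ],
)

```text
clock: 18.75
eef_pos: [600.3, 169.5, 242.5]
tcp_rot: [-3.141, -0.001, 1.709]
contact_force: [0.1, 0.6, -6.2]
opening: 0.141
grasp_force: 44.0
```

>>> arm_command(
  deltas=[
    {"hand": 5, "tx": 0, "ty": 0, "tz": 1, "wx": 0, "wy": 0, "wz": 0},
    {"hand": 5, "tx": 0, "ty": 0, "tz": 1, "wx": 0, "wy": 0, "wz": 0},
    {"hand": 5, "tx": 0, "ty": 0, "tz": 1, "wx": 0, "wy": 0, "wz": 0},
    {"hand": 5, "tx": 0, "ty": 0, "tz": 0, "wx": 0, "wy": 0, "wz": 0},
  ],
)

```text
clock: 19.25
eef_pos: [600.2, 169.5, 239.5]
tcp_rot: [-3.141, -0.001, 1.709]
contact_force: [-0.5, -0.8, -6.0]
opening: 0.145
grasp_force: 44.0
```

>>> arm_command(
  deltas=[
    {"hand": 5, "tx": 0, "ty": 0, "tz": 1, "wx": 0, "wy": 0, "wz": 0},
    {"hand": 5, "tx": 0, "ty": 0, "tz": 1, "wx": 0, "wy": 0, "wz": 0},
    {"hand": 5, "tx": 0, "ty": 0, "tz": 1, "wx": 0, "wy": 0, "wz": 0},
    {"hand": 5, "tx": 0, "ty": 0, "tz": 0, "wx": 0, "wy": 0, "wz": 0},
  ],
)

```text
clock: 19.75
eef_pos: [600.3, 169.5, 236.7]
tcp_rot: [-3.142, -0.001, 1.709]
contact_force: [-1.1, -0.8, -3.2]
opening: 0.146
grasp_force: 44.2
```

>>> arm_command(
  deltas=[
    {"hand": 5, "tx": 0, "ty": 0, "tz": 1, "wx": 0, "wy": 0, "wz": 0},
    {"hand": 5, "tx": 0, "ty": 0, "tz": 1, "wx": 0, "wy": 0, "wz": 0},
    {"hand": 5, "tx": 0, "ty": 0, "tz": 0, "wx": 0, "wy": 0, "wz": 0},
  ],
)

```text
clock: 20.12
eef_pos: [600.4, 169.5, 235.0]
tcp_rot: [3.141, -0.001, 1.709]
contact_force: [-1.3, -0.9, 0.6]
opening: 0.143
grasp_force: 44.5
```

The hook now carries the weight: the vertical force went from −6 to +0.6 N. A slight −x force suggests the bar touches the rear slope, so I nudge back a little and read again.

>>> arm_command(
  deltas=[
    {"hand": 5, "tx": 0, "ty": -1, "tz": 0, "wx": 0, "wy": 0, "wz": 0},
    {"hand": 5, "tx": 0, "ty": 0, "tz": 0, "wx": 0, "wy": 0, "wz": 0},
  ],
)

```text
clock: 20.38
eef_pos: [600.2, 169.5, 235.1]
tcp_rot: [3.14, -0.001, 1.709]
contact_force: [2.8, -0.5, -0.2]
opening: 0.146
grasp_force: 44.6
```

>>> arm_command(
  deltas=[
    {"hand": 5, "tx": 0, "ty": -1, "tz": 0, "wx": 0, "wy": 0, "wz": 0},
    {"hand": 5, "tx": 0, "ty": 0, "tz": 0, "wx": 0, "wy": 0, "wz": 0},
  ],
)

```text
clock: 20.62
eef_pos: [598.8, 169.4, 234.9]
tcp_rot: [3.141, -0.001, 1.709]
contact_force: [4.3, -0.9, 0.7]
opening: 0.144
grasp_force: 44.6
```

Run:
```python
from h import *
w=grab('wrist','w10');t=grab('top','t10')
for x in('eef_pos','tcp_rot','contact_force','wrist_torque'):print(x,r.sense()[x])
im=w['image'].astype(float).mean(2);h=.138;X=np.array([np.cos(h),np.sin(h),0]);Y=np.array([-np.sin(h),np.cos(h),0]);O=np.array([599.8,170.5,0])
def v(xs,y,z):
    u,q=proj(w,O+X*xs+Y*y+np.array([0,0,z]),True);return int(im[int(round(q)),int(round(u))])
for y in(25,28,31,34,37,42):print(y,[v(xs,y,253) for xs in range(-30,41,3)])
```

```text
eef_pos [598.73010832 169.32931734 234.8613025 ]
tcp_rot [ 3.14078589e+00 -1.09694118e-03  1.70936067e+00]
contact_force [4.44571498 0.18314498 0.36259656]
wrist_torque [ 0.10088274 -0.67421054  0.00179208]
25 [227, 253, 250, 220, 214, 140, 141, 140, 113, 147, 170, 115, 112, 113, 108, 105, 107, 112, 146, 170, 187, 189, 188, 189]
28 [125, 231, 229, 207, 213, 177, 145, 110, 110, 149, 169, 111, 116, 112, 179, 150, 166, 177, 198, 229, 229, 230, 230, 230]
31 [119, 125, 176, 193, 203, 207, 203, 184, 159, 147, 170, 186, 162, 221, 189, 200, 203, 199, 199, 216, 214, 214, 215, 214]
34 [117, 120, 101, 127, 147, 186, 202, 206, 187, 148, 170, 232, 202, 205, 200, 193, 186, 141, 125, 132, 223, 223, 236, 236]
37 [114, 117, 113, 102, 102, 87, 89, 181, 157, 150, 172, 206, 190, 181, 91, 108, 101, 118, 132, 135, 226, 226, 226, 236]
42 [122, 109, 98, 97, 100, 76, 76, 77, 77, 149, 169, 76, 79, 75, 76, 101, 99, 135, 140, 238, 238, 227, 224, 190]
```

In the wrist image the trough floor spans about ±9 mm of the stand's x = 0, with the bar 1.5 mm in front of it. The bar is in the trough, so the side force is friction. I re-centre until it goes to zero.

>>> arm_command(
  deltas=[
    {"hand": 5, "tx": 0, "ty": 1.2, "tz": 0, "wx": 0, "wy": 0, "wz": 0},
    {"hand": 5, "tx": 0, "ty": 0, "tz": 0.3, "wx": 0, "wy": 0, "wz": 0},
    {"hand": 5, "tx": 0, "ty": 0, "tz": 0, "wx": 0, "wy": 0, "wz": 0},
  ],
)

```text
clock: 21.1
eef_pos: [599.0, 169.4, 234.2]
tcp_rot: [-3.14, -0.001, 1.709]
contact_force: [-0.8, 0.1, 2.6]
opening: 0.141
grasp_force: 44.8
```

>>> arm_command(
  deltas=[
    {"hand": 5, "tx": 0, "ty": 0, "tz": -0.4, "wx": 0, "wy": 0, "wz": 0},
    {"hand": 5, "tx": 0, "ty": 0, "tz": 0, "wx": 0, "wy": 0, "wz": 0},
    {"hand": 13, "tx": 0, "ty": 0, "tz": 0, "wx": 0, "wy": 0, "wz": 0},
    {"hand": 15, "tx": 0, "ty": 0, "tz": 0, "wx": 0, "wy": 0, "wz": 0},
    {"hand": 18, "tx": 0, "ty": 0, "tz": 0, "wx": 0, "wy": 0, "wz": 0},
    {"hand": 24, "tx": 0, "ty": 0, "tz": 0, "wx": 0, "wy": 0, "wz": 0},
    {"hand": 30, "tx": 0, "ty": 0, "tz": 0, "wx": 0, "wy": 0, "wz": 0},
    {"hand": 36, "tx": 0, "ty": 0, "tz": 0, "wx": 0, "wy": 0, "wz": 0},
  ],
  squeeze=20,
)

```text
clock: 22.1
eef_pos: [599.6, 169.4, 234.7]
tcp_rot: [-3.141, -0.001, 1.709]
contact_force: [1.2, -0.1, -0.1]
opening: 0.424
grasp_force: 0.0
```

Run:
```python
from h import *
w=grab('wrist','w11')
for x in('eef_pos','opening','contact_force','grasp_force'):print(x,r.sense()[x])
im=w['image'].astype(float).mean(2);h=.138;X=np.array([np.cos(h),np.sin(h),0]);Y=np.array([-np.sin(h),np.cos(h),0]);O=np.array([599.8,170.5,0])
def v(xs,y,z):
    u,q=proj(w,O+X*xs+Y*y+np.array([0,0,z]),True);return int(im[int(round(q)),int(round(u))])
for y in(31,37,42):print(y,[v(xs,y,253) for xs in range(-30,41,3)])
print('sleeve along bar',[v(-1,y,253) for y in range(-6,45,3)])
```

```text
eef_pos [599.51837356 169.35032522 234.67582099]
opening 0.422203829198376
contact_force [-0.3406457  -0.4634374   0.11883499]
grasp_force 0.0
31 [118, 125, 173, 191, 201, 204, 205, 183, 148, 139, 170, 252, 247, 246, 187, 198, 203, 200, 197, 211, 211, 208, 210, 209]
37 [113, 115, 117, 99, 100, 98, 76, 148, 157, 139, 169, 190, 190, 158, 82, 104, 101, 103, 127, 134, 217, 225, 225, 236]
42 [166, 105, 95, 97, 97, 76, 75, 77, 78, 139, 171, 77, 77, 76, 75, 107, 96, 130, 137, 166, 238, 225, 224, 224]
sleeve along bar [57, 55, 50, 55, 55, 59, 57, 41, 73, 173, 172, 170, 171, 172, 169, 169, 173]
```

Released with no load; the bar remains in the trough and the sleeve is centred. I withdraw straight up.

>>> arm_command(
  deltas=[
    {"hand": 36, "tx": 0, "ty": 0, "tz": -4, "wx": 0, "wy": 0, "wz": 0},
    {"hand": 36, "tx": 0, "ty": 0, "tz": -10, "wx": 0, "wy": 0, "wz": 0},
    {"hand": 36, "tx": 0, "ty": 0, "tz": -15, "wx": 0, "wy": 0, "wz": 0},
    {"hand": 36, "tx": 0, "ty": 0, "tz": -25, "wx": 0, "wy": 0, "wz": 0},
    {"hand": 36, "tx": 0, "ty": 0, "tz": -30, "wx": 0, "wy": 0, "wz": 0},
    {"hand": 36, "tx": 0, "ty": 0, "tz": -30, "wx": 0, "wy": 0, "wz": 0},
    {"hand": 36, "tx": 0, "ty": 0, "tz": 0, "wx": 0, "wy": 0, "wz": 0},
  ],
)

```text
clock: 23.02
eef_pos: [600.8, 169.6, 352.7]
tcp_rot: [3.136, -0.002, 1.709]
contact_force: [0.6, -0.1, 0.6]
opening: 0.417
grasp_force: 0.0
```

>>> arm_command(
  deltas=[
    {"hand": 36, "tx": 0, "ty": 0, "tz": 0, "wx": 0, "wy": 0, "wz": 0},
    {"hand": 36, "tx": 0, "ty": 0, "tz": 0, "wx": 0, "wy": 0, "wz": 0},
    {"hand": 36, "tx": 0, "ty": 0, "tz": 0, "wx": 0, "wy": 0, "wz": 0},
    {"hand": 36, "tx": 0, "ty": 0, "tz": 0, "wx": 0, "wy": 0, "wz": 0},
    {"hand": 36, "tx": 0, "ty": 0, "tz": 0, "wx": 0, "wy": 0, "wz": 0},
    {"hand": 36, "tx": 0, "ty": 0, "tz": 0, "wx": 0, "wy": 0, "wz": 0},
    {"hand": 36, "tx": 0, "ty": 0, "tz": 0, "wx": 0, "wy": 0, "wz": 0},
    {"hand": 36, "tx": 0, "ty": 0, "tz": 0, "wx": 0, "wy": 0, "wz": 0},
  ],
)

```text
clock: 24.02
eef_pos: [599.5, 169.2, 348.7]
tcp_rot: [-3.141, -0.001, 1.709]
contact_force: [-0.1, -0.2, 0.3]
opening: 0.419
grasp_force: 0.0
```

Run:
```python
from h import *
a=grab('wrist','w12');b=grab('wrist','w13')
print('motion',np.abs(a['image'].astype(int)-b['image']).mean(), 'clock',r.sense()['clock'],pose()[0])
im=b['image'].astype(float).mean(2);h=.138;X=np.array([np.cos(h),np.sin(h),0]);Y=np.array([-np.sin(h),np.cos(h),0]);O=np.array([599.8,169.5,0])
def v(xs,y,z):
    u,q=proj(b,O+X*xs+Y*y+np.array([0,0,z]),True);return int(im[int(round(q)),int(round(u))])
print('bar',[v(-1,y,253) for y in range(-48,49,4)])
for y in(-42,42):print(y,[v(x,y,253) for x in range(-15,16,2)])
# rim centre by circle of bright rim at z=153+? (bar 255 - 97 = 156)
def ring(q):
    cx,cy=q;return np.mean([v2(cx+55*np.cos(t),cy+55*np.sin(t)) for t in np.linspace(0,6.28,60)])
def v2(x,y):
    u,q=proj(b,O+X*x+Y*y+np.array([0,0,158]),True);return im[min(383,max(0,int(round(q)))),min(511,max(0,int(round(u))))]
print(sorted(((round(ring((x,y)),1),x,y) for x in range(-16,17,2) for y in range(-12,13,3)),reverse=True)[:4])
```

```text
motion 1.7231903076171875 clock 24.125 [599.52307206 169.27048573 348.68693768]
bar [235, 234, 235, 234, 235, 235, 230, 54, 55, 56, 52, 54, 53, 56, 53, 55, 52, 41, 235, 233, 234, 233, 233, 235, 233]
-42 [119, 119, 120, 115, 120, 118, 221, 235, 197, 125, 119, 113, 109, 110, 109, 108]
42 [72, 68, 73, 74, 72, 71, 219, 233, 181, 74, 74, 74, 73, 74, 76, 69]
[(np.float64(196.8), -2, 3), (np.float64(193.2), 0, 3), (np.float64(180.8), 0, 0), (np.float64(176.4), 0, 6)]
```

```bash
python3 -c "
from rig import r
print(r.sign_off())"
```

```text
the job is handed in; nothing more can be done
None
```

The grey pail hangs still and level on the fork hook with its bail lying in the trough of both prongs; the job is handed in at 24 s, and I moved nothing else.

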